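# Sweep the clamp rings into the collecting bay

## Task

With the closed fingers, sweep the three flat steel clamp rings across the bench into the three-sided collecting bay, so that each lies flat on the bay floor, wholly inside, past its open edge. Only slide them: do not pick up, lift, tip or flick a ring. Leave the knobbed weights and everything else on the bench standing where they are.

Things in the scene. Friction and masses are not known exactly. Their poses are not given: they have to be found in the camera images.
- ring_a: one of the three identical flat steel clamp rings: outer diameter 48 mm, hole 24 mm, 14 mm high, about 0.14 kg, lying flat and free on the bench. Origin: centre of its underside; z up along its axis
- ring_b: one of the three identical flat steel clamp rings: outer diameter 48 mm, hole 24 mm, 14 mm high, about 0.14 kg, lying flat and free on the bench. Origin: centre of its underside; z up along its axis
- ring_c: one of the three identical flat steel clamp rings: outer diameter 48 mm, hole 24 mm, 14 mm high, about 0.14 kg, lying flat and free on the bench. Origin: centre of its underside; z up along its axis
- bay: fixed collecting bay: three steel strips 22 mm high, 4 mm thick, round a grey floor level with the bench (no sill). Inside 200 mm along its x, 140 mm along its y. Origin: middle of the floor, z = 0. Open side at its y = -70 mm (turned roughly to the robot's right, towards the rings); inner faces of the back strip at y = +70 mm, of the side strips at x = -100 and +100 mm
- weight_a: bystander: a steel loading weight with a knobbed stem, standing free among the rings: round foot 44 mm across and 18 mm high, stem and knobs up to 30 mm across, 68 mm high in all. Origin: centre of its underside, z up. It may stand in any of the five places that the rings and weights share
- weight_b: bystander: a steel loading weight with a knobbed stem, standing free among the rings: round foot 44 mm across and 18 mm high, stem and knobs up to 30 mm across, 68 mm high in all. Origin: centre of its underside, z up. It may stand in any of the five places that the rings and weights share
- jar: bystander: closed glass jar, 64 mm across, 72 mm high, free. Origin: centre of its underside, z up
- beaker: bystander: open glass beaker, 72 mm across, 70 mm high, free. Origin: centre of its underside, z up
- screwdriver: bystander: screwdriver lying on the bench, 180 mm long along its own x, handle to -x, under 35 mm high, free. Origin: on its underside near the middle
- holder: bystander: dark steel specimen holder, a disc 60 mm across and 16 mm high with a 12 mm pin up to 46 mm, free. Origin: centre of its underside, z up
- stopbox: bystander: small closed cardboard box, 90 x 60 x 40 mm high (own x, y, z), free. Origin: centre of its underside
Mind the look-alikes: they are no part of the job. What is shaped like the ring_c but pink or turquoise is not meant.

How it is judged:
By the outcome, as a careful person would: the job done as asked, in the order asked, and still so for the second after the job is handed in, with the robot touching nothing.
It also fails if it takes over 72 s, if anything falls off the work surface, if the arm or the gripper's body presses on something with over 40 N, if the wrist force passes 120 N, or if a joint passes its speed limit or range.

## Robot

A 7-joint arm with a two-finger parallel gripper is mounted at the origin on the work surface. World frame = base frame: x ahead of the robot, y to its left, z up, the work surface at z = 0. Lengths are in mm, angles in rad, forces in N, time in s.
With the tool pointing down it reaches from about 425 to 875 mm from the base axis. Payload 9.9 kg.
Tool frame: the origin (TCP) lies at the very end of the fingers, on their centre line; the grasp point (between the pads) lies 19 mm behind it; z points along the fingers, y is the line along which they close (so a half turn about z gives the same grasp; the last joint's range is limited). The gripper opens to 85 mm and grips with 20 to 120 N. Pads are 22 mm wide; open, the fingers measure 114 mm over their backs; the gripper's body (76 mm by 85 mm) begins 54 mm behind the grasp point. The pads swing forward as they close: fully open they stand 13 mm farther back than shut.
Start: joints at [-1.193, 0.576, 0.025, 1.437, -0.015, 1.129, -0.057], TCP at [300.747, 604.302, 231.289] pointing down, gripper open.
Joint ranges: [-2.76, 2.76], [-0.34, 2.15], [-1.52, 1.57], [0.19, 2.46], [-1.09, 4.23], [0.17, 1.99], [-2.82, 2.82]. Speed limits (rad/s): [2.22, 2.22, 3.01, 3.01, 3.14, 3.14, 3.14].

## Interface

Orientations are given as a 3x3 rotation matrix whose columns are the frame's x, y, z axes.
In Python, from cell import * gives the robot as it stands. The module is installed in compiled form; this text tells all that it offers.
- The arm moves only by the tool move_arm, never from a script. Its argument "plan" is a list that holds one entry, the list of rows, each a list of 7 numbers: the shift along the tool's x, y, z in units of 60 mm (1.0 is 60 mm), then the turn, a rotation vector about the tool's x, y, z in units of 6 degrees (1.0 is 6 degrees), then the closure, from -1 (fully open) to 1 (shut). A call has exactly 10 rows; each row shifts and turns the commanded pose from where the row before left it, along the tool's axes as they then stand; what a row does not reach is not made up. A row lasts 1/8 s, in which the tool goes at most 62.5 mm and 10.7 degrees, less where a joint would pass 70% of its speed; a pose out of reach is approached as far as the arm can. A call is refused whole if a number of a shift passes 1 or a number of a turn 1, either way. A call with a gripper value outside its range is refused whole. The fingers move at their own pace and stop on an object; "grip_force" is the grip in N (left out, the last holds). Time passes only in rows, so rows that do not move let the fingers close, or fill a call up. It gives the time, the measured TCP pose, the force, the opening and the grip force at its end, in the units of the state.
- read_state(): the state, without advancing time (a new reading comes with each control period).
- snapshot(name): name is "scene" or "side" or "wrist"; returns the picture (480x640x3 uint8, red, green, blue); there is no depth.
- calibration(name): a dict with "fov_y" (degrees; the focal length in pixels is half the picture's height over the tangent of half this angle, whatever the lens; pixels are square), "cx", "cy" (the principal point, pixels), "pose" (4x4, takes a point from camera to world coordinates). Camera axes: x right, y up, looking along -z (the intrinsics and any distortion apply to the point x, -y, -z); pixel columns grow to the right and rows downward; lengths in mm; the calibration is good to about 2 mm. A picture is of the moment at which its call begins: read the wrist's pose just before it. calibration takes no time and is no camera call; for the wrist camera it gives the pose at the moment of the call.
- hand_in(): hands the job in; it is judged then, once.
Trained networks look in the newest picture that a camera, given by its name, has taken for a name from the list of things; names that differ only in an ending like _2 or _b are one class to them, and where a whole thing is asked for, a point or a joint stands for the part that bears it (a point fixed in the world has none). Each returns a list of dicts, best first, with "confidence" (0 to 1); they miss things now and then, are a little off and sometimes report something else, mostly with a low value. They report only what shows in the picture. A call takes as long as a camera call. They do not tell look-alikes from the thing itself.
- spot_in(target, camera): "location" ([x, y, z] in mm, in the coordinates of the camera as it stood for that picture, good to about 4 mm: the middle of the surface that is visible of it).
- mark_of(target, camera): "location" ([x, y, z] in mm, in the coordinates of the camera as it stood for that picture, good to about 4 mm: a listed point, or the origin of a listed thing).
The state is a dict: "time": time; "qpos": joint angles; "joint_velocities": joint speeds; "effort": joint torques, N m; "ee_pos": TCP position; "orientation": TCP orientation; "ft_force": force on the tool from outside, world axes, zero at the start; "ft_torque": the same for the moment, N m; "grip_width": opening from 0.0 (shut) to 1.0 (fully open); "gripper_force": force on a finger pad.
Only numpy, scipy, OpenCV 4.12 (cv2) and the standard library are available. Lean on these libraries where they do the work, as an engineer would, in place of code of your own. Each camera call takes 0.05 s, during which the arm holds its last target. There are 200 camera calls.

## Working session

There is one attempt and no reset: what is moved stays moved. The work goes in short steps, Python scripts to look and compute and a tool call to move; the robot and the scene stay as the last step left them, time stands still between calls to the robot, and variables do not carry over. Pictures are saved under pics/ and viewed, at most 10 in all, crops included, and the job is handed in when it is done.

Besides the shell and the picture viewer there is one more tool, called after "Call:" by a JSON object that holds its "api" and its "payload". move_arm: Moves the arm, as the interface text tells. Its arguments: {"type":"object","properties":{"plan":{"type":"array","items":{"type":"array","items":{"type":"array","items":{"type":"number"}}}},"grip_force":{"type":"number"}},"required":["plan"]}

```bash
mkdir -p pics; cat > h.py <<'E'
from cell import *
import numpy as np, cv2
def w(cam,p):
    P=np.array(calibration(cam)["pose"]); return (P@np.append(p,1))[:3]
def look(cam,names):
    im=snapshot(cam)
    for n in names:
        for f in (mark_of,):
            for d in f(n,cam):
                if d["confidence"]>.3: print(cam,n,round(d["confidence"],2),w(cam,d["location"]).round(0))
    return im
def save(im,n): cv2.imwrite("pics/"+n+".png",im[:,:,::-1])
E
python3 - <<'E'
from h import *
N=["ring_a","weight_a","bay","jar","beaker","screwdriver","holder","stopbox"]
for c in("scene","side"): save(look(c,N),c+"0")
s=read_state();print(s["orientation"],s["ee_pos"],s["time"],s["qpos"])
for c in("scene","side"):print(calibration(c))
E
```

```text
scene ring_a 0.93 [ 748. -160.   -1.]
scene ring_a 0.89 [ 566. -190.    1.]
scene ring_a 0.69 [770. -60.   2.]
scene ring_a 0.57 [ 702. -244.    3.]
scene ring_a 0.55 [ 681. -359.    4.]
scene ring_a 0.53 [685. -53.  -1.]
scene ring_a 0.51 [ 504. -152.   -4.]
scene weight_a 0.94 [ 639. -143.   -4.]
scene weight_a 0.64 [483. -64.  -8.]
scene bay 0.69 [552. 194.  -4.]
scene bay 0.38 [613. 428.   2.]
scene jar 0.57 [736.  49.   1.]
scene beaker 0.83 [ 679. -360.    3.]
scene holder 0.72 [449. 391.  -4.]
scene holder 0.37 [614. 424.   1.]
scene stopbox 0.8 [615. 425.   2.]
side ring_a 0.76 [ 502. -152.    0.]
side ring_a 0.76 [682. -53.  -1.]
side ring_a 0.71 [ 749. -158.    1.]
side ring_a 0.71 [ 696. -241.   -1.]
side ring_a 0.51 [771. -58.   2.]
side weight_a 0.77 [ 641. -144.    2.]
side weight_a 0.59 [476. -60.   2.]
side bay 0.83 [551. 192.  -3.]
side jar 0.56 [743.  48.  -0.]
side beaker 0.74 [ 683. -361.    5.]
side beaker 0.62 [474. -58.  -1.]
side screwdriver 0.94 [ 490. -375.   -1.]
side holder 0.66 [454. 395.   6.]
side stopbox 0.61 [614. 428.   1.]
[[-8.95247322e-01  4.45569
[... 420 characters left out ...]
0769335e+03],
       [ 7.52479571e-01,  5.31302018e-01, -3.89220582e-01,
        -5.39631869e+02],
       [ 7.14174718e-03,  5.84350734e-01,  8.11469787e-01,
         1.14051915e+03],
       [ 0.00000000e+00,  0.00000000e+00,  0.00000000e+00,
         1.00000000e+00]])}
{'fov_y': 48.89357599262948, 'cx': 316.8644017376795, 'cy': 238.09122799803043, 'pose': array([[ 8.47022810e-01,  3.04747658e-01, -4.35524079e-01,
         1.43686804e+02],
       [-5.31525508e-01,  4.76726140e-01, -7.00151999e-01,
        -7.59820467e+02],
       [-5.74396874e-03,  8.24536871e-01,  5.65779069e-01,
         6.63690727e+02],
       [ 0.00000000e+00,  0.00000000e+00,  0.00000000e+00,
         1.00000000e+00]])}
```

View pics/scene0.png

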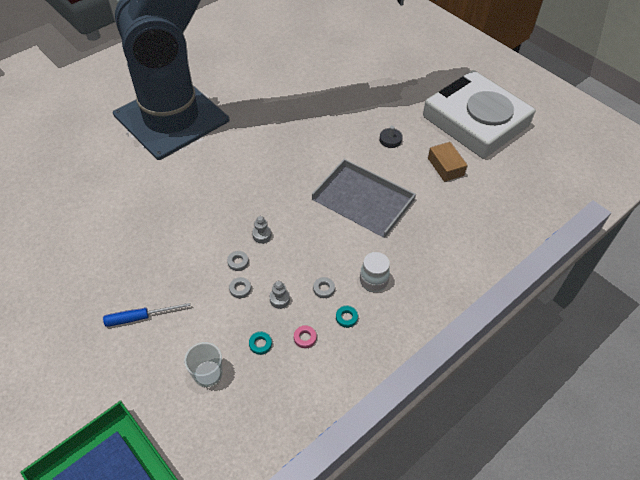

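View pics/side0.png

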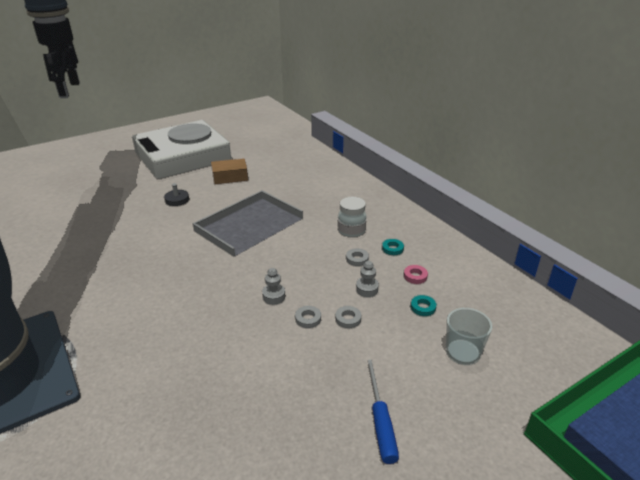

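The scene view shows grey rings at about (238,260), (240,287) and (324,287). The weights are at (261,230) and (279,295), the bay at about (363,197), and the pink and turquoise rings are decoys. I'll rectify both views to the bench plane to get exact geometry.

```bash
cat >> h.py <<'E'
def topdown(cam,im,x0,x1,y0,y1,z=0,s=1.0):
    c=calibration(cam);P=np.array(c["pose"]);f=240/np.tan(np.radians(c["fov_y"]/2))
    # output: col = (y1-y)*s ; row=(x1-x)*s  (x up, y left)
    C,R=np.meshgrid(np.arange(int((y1-y0)*s)),np.arange(int((x1-x0)*s)))
    X=np.stack([x1-R/s,y1-C/s,np.full(C.shape,z)],-1)
    q=(X-P[:3,3])@P[:3,:3]
    u=c["cx"]+f*q[...,0]/-q[...,2]; v=c["cy"]-f*q[...,1]/-q[...,2]
    return cv2.remap(im,u.astype(np.float32),v.astype(np.float32),cv2.INTER_LINEAR)
E
python3 - <<'E'
from h import *
o=[]
for c in("scene","side"):
    t=topdown(c,snapshot(c),420,800,-250,320,0,1.4)[:,:]
    t=cv2.resize(t,(800,533)) if 0 else t
    t=cv2.resize(topdown(c,snapshot(c),430,780,-250,320,0,1.4),(798,490)) if 0 else t
    o.append(t)
im=cv2.resize(np.vstack([topdown(c,snapshot(c),440,790,-240,320,0,0.85) for c in("scene","side")]),None,fx=1,fy=1)
save(im,"td"); 
for c in("scene","side"):
    t=topdown(c,snapshot(c),430,800,-250,320,0,1.4)
    save(t,"td_"+c)
E
```

```text
(no output)
```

View pics/td_scene.png

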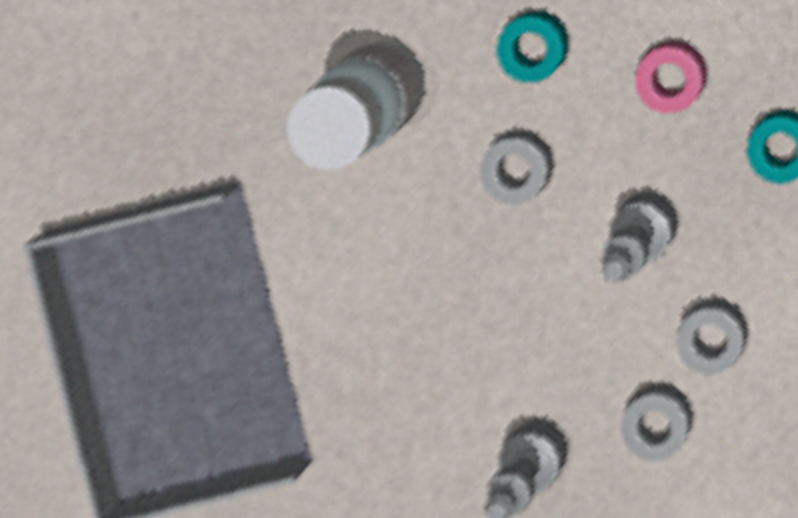

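View pics/td_side.png

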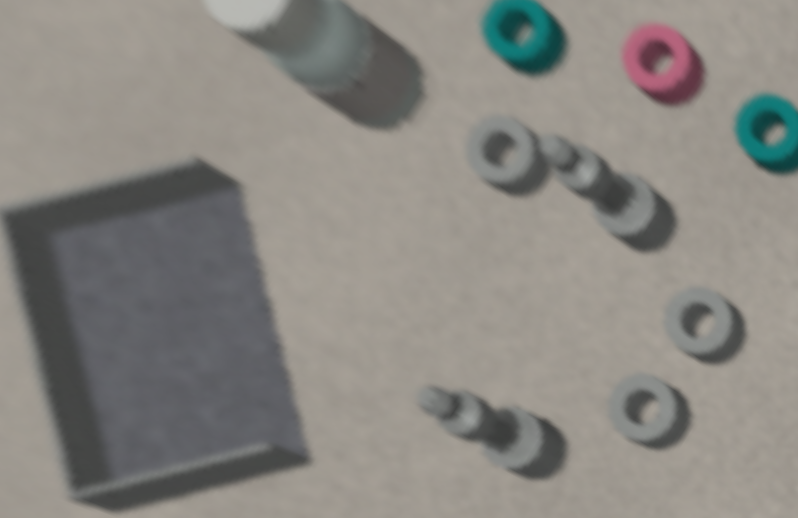

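Rectified at 1.4 px/mm, the open edge of the bay runs (242,185) to (308,462), which is world (668,147) to (470,100). So the bay is yawed about 13°, centred near (552,192). The grey rings are at (684,-53), (502,-152) and (564,-191). First I'll move over with the fingers closed.

Call:
{"api": "move_arm", "payload": {"plan": [[[-1,0,0,0,0,1,1],[-1,0,0,0,0,1,1],[-1,0,0,0,0,1,1],[-1,0,0,0,0,1,1],[-1,0,0,0,0,1,1],[-1,0,0,0,0,1,1],[-1,0,0,0,0,1,1],[-1,0,0,0,0,1,1],[-1,0,0,0,0,1,1],[-1,0,0,0,0,1,1]]]}}

```text
time: 2.45
ee_pos: [642.6, 141.9, 231.2]
orientation: [[-0.058, 0.998, 0.0], [0.998, 0.058, -0.0], [-0.0, 0.0, -1.0]]
ft_force: [0.3, 0.1, -0.8]
grip_width: 0.002
gripper_force: 0.0
```

```bash
cat >> h.py <<'E'
A=np.array([.973,.231,0]);B=np.array([-.231,.973,0]);C=np.array([552,192,0.])
def uv(p): p=np.append(p[:2],0)-C; return np.array([p@A,p@B]).round(1)
def st(target=None,ang=None):
    s=read_state();R=np.array(s["orientation"]);p=np.array(s["ee_pos"])
    print("t",round(s["time"],2),"pos",p.round(1),"uv",uv(p),"xang",round(np.degrees(np.arctan2(R[1,0],R[0,0])),2),"q7",round(s["qpos"][6],2),"grip",s["grip_width"],"F",np.round(s["ft_force"],1))
    x=np.degrees(np.arctan2(R[1,0],R[0,0]))
    if ang is not None: print("turn units",round((x-ang)/6,2))
    if target is not None: print("shift units (current axes)",(R.T@(np.array(target)-p)/60).round(2))
    if target is not None and ang is not None:
        t=np.radians(ang);Rn=np.array([[np.cos(t),np.sin(t),0],[np.sin(t),-np.cos(t),0],[0,0,-1]])
        print("shift units (final axes)",(Rn.T@(np.array(target)-p)/60).round(2))
E
python3 -c "
from h import *
st([483,-203,231],69.3)"
```

```text
t 2.45 pos [642.6 141.9 231.2] uv [ 76.6 -69.7] xang 93.34 q7 -0.06 grip 0.0015371446431988991 F [ 0.3  0.1 -0.8]
turn units 4.01
shift units (current axes) [-5.58 -2.99  0.  ]
shift units (final axes) [-6.32 -0.46  0.  ]
```

Call:
{"api": "move_arm", "payload": {"plan": [[[0,0,0,0,0,1,1],[0,0,0,0,0,1,1],[0,0,0,0,0,1,1],[0,0,0,0,0,1,1],[-1,-0.08,0,0,0,0,1],[-1,-0.08,0,0,0,0,1],[-1,-0.08,0,0,0,0,1],[-1,-0.08,0,0,0,0,1],[-1,-0.08,0,0,0,0,1],[-1,-0.08,0,0,0,0,1]]]}}

```text
time: 3.7
ee_pos: [488.4, -185.0, 231.6]
orientation: [[0.349, 0.937, 0.001], [0.937, -0.349, -0.0], [0.0, 0.001, -1.0]]
ft_force: [0.9, 0.2, 0.9]
grip_width: -0.001
gripper_force: 0.0
```

```bash
python3 -c "
from h import *
st([483,-203,5],69.3)
im=look('wrist',['ring_a','weight_a']);save(im,'w1')"
```

```text
t 3.7 pos [ 488.4 -185.   231.6] uv [-149.  -352.2] xang 69.56 q7 0.15 grip -0.0007765592147386634 F [0.9 0.2 0.9]
turn units 0.04
shift units (current axes) [-0.31  0.02  3.78]
shift units (final axes) [-0.31  0.02  3.78]
wrist ring_a 0.96 [ 697. -250.   -0.]
wrist ring_a 0.86 [ 749. -170.   -1.]
wrist ring_a 0.75 [ 503. -152.    1.]
wrist ring_a 0.68 [ 562. -197.    1.]
wrist weight_a 0.87 [ 641. -146.    2.]
wrist weight_a 0.61 [480. -63.  -1.]
```

View pics/w1.png

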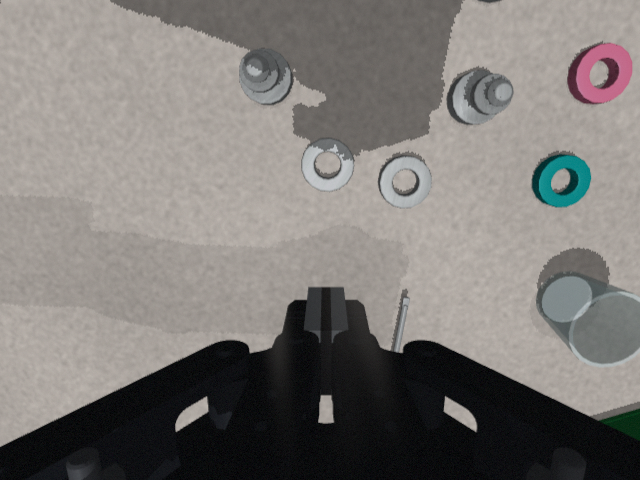

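The wrist view shows R2 at (327,164), straight ahead of the fingers at column 326. R3 is at (405,181), and the weights at (265,75) and (480,97) match the estimates. Now I'll descend behind R2.

Call:
{"api": "move_arm", "payload": {"plan": [[[-0.31,0,0,0,0,0,1],[0,0.02,0.6,0,0,0,1],[0,0,0.6,0,0,0,1],[0,0,0.6,0,0,0,1],[0,0,0.6,0,0,0,1],[0,0,0.5,0,0,0,1],[0,0,0.4,0,0,0,1],[0,0,0.3,0,0,0,1],[0,0,0.16,0,0,0,1],[0,0,0,0,0,0,1]]]}}

```text
time: 5.1
ee_pos: [483.8, -201.1, 5.3]
orientation: [[0.349, 0.937, -0.001], [0.937, -0.349, 0.0], [-0.0, -0.001, -1.0]]
ft_force: [-0.4, 0.7, -0.5]
grip_width: 0.003
gripper_force: 0.0
```

```bash
python3 -c "
from h import *
st([583,62,5],69.3)"
```

```text
t 5.1 pos [ 483.8 -201.1    5.3] uv [-157.2 -366.8] xang 69.58 q7 0.37 grip 0.0034903455580353924 F [-0.4  0.7 -0.5]
turn units 0.05
shift units (current axes) [4.69 0.02 0.  ]
shift units (final axes) [ 4.69 -0.    0.01]
```

Call:
{"api": "move_arm", "payload": {"plan": [[[0.15,0,0,0,0,0,1],[0.15,0,0,0,0,0,1],[0.2,0,0,0,0,0,1],[0.25,0,0,0,0,0,1],[0.3,0,0,0,0,0,1],[0.3,0,0,0,0,0,1],[0.3,0,0,0,0,0,1],[0.3,0,0,0,0,0,1],[0.25,0,0,0,0,0,1],[0.15,0,0,0,0,0,1]]]}}

```text
time: 6.35
ee_pos: [533.4, -68.0, 5.6]
orientation: [[0.349, 0.937, -0.0], [0.937, -0.349, 0.0], [0.0, -0.0, -1.0]]
ft_force: [-0.2, -0.8, 0.2]
grip_width: -0.002
gripper_force: 0.5
```

```bash
python3 -c "
from h import *
st()
look('side',['ring_a','weight_a']);look('scene',['ring_a','weight_a'])"
```

```text
t 6.35 pos [533.4 -68.    5.6] uv [ -78.1 -248.7] xang 69.59 q7 0.15 grip -0.001679116048844969 F [-0.2 -0.8  0.2]
side ring_a 0.86 [ 748. -158.   -2.]
side ring_a 0.73 [686. -53.   1.]
side ring_a 0.72 [764. -60.   0.]
side ring_a 0.69 [ 568. -188.    2.]
side ring_a 0.59 [ 698. -240.   -2.]
side ring_a 0.46 [535. -31.  -0.]
side weight_a 0.75 [476. -61.   2.]
side weight_a 0.71 [ 637. -145.    2.]
scene ring_a 0.7 [686. -50.  -0.]
scene ring_a 0.63 [539. -31.  -1.]
scene ring_a 0.63 [ 564. -189.    1.]
scene ring_a 0.6 [ 748. -161.   -1.]
scene ring_a 0.6 [ 700. -242.    2.]
scene weight_a 0.78 [482. -65.  -5.]
scene weight_a 0.6 [ 642. -143.   -3.]
```

R2 drifted about 9 mm to the left on the finger face, but it has cleared the weight. I'll back off, re-aim along the bay axis and centre behind it.

Call:
{"api": "move_arm", "payload": {"plan": [[[-0.3,0,0,0,0,0,1],[-0.3,0,0,0,0,0,1],[0,0,0,0,0,-1,1],[0,0,0,0,0,-1,1],[0,0,0,0,0,-1,1],[0,0,0,0,0,-1,1],[0,0,0,0,0,-0.95,1],[0,0.25,0,0,0,0,1],[0,0.2,0,0,0,0,1],[0.1,0,0,0,0,0,1]]]}}

```text
time: 7.9
ee_pos: [547.7, -92.8, 5.6]
orientation: [[-0.159, 0.987, 0.001], [0.987, 0.159, -0.0], [-0.001, 0.001, -1.0]]
ft_force: [-0.7, -0.5, -0.2]
grip_width: -0.0
gripper_force: 0.0
```

```bash
cat >> h.py <<'E'
def track(near,r=45):
    L=[]
    for c in("side","scene","side","scene"):
        snapshot(c)
        for d in mark_of("ring_a",c):
            p=w(c,d["location"])
            if np.hypot(*(p[:2]-near))<r: L.append(p[:2]);break
    m=np.mean(L,0);R=np.array(read_state()["orientation"]);e=np.array(read_state()["ee_pos"])[:2]
    print("ring",m.round(1),"sd",np.std(L,0).round(1),"uv",uv(m),"in tool",(R[:2,:2].T@(m-e)).round(1));return m
E
python3 -c "
from h import *
st()
track([537,-31])
im=snapshot('wrist');save(im,'w2')"
```

```text
t 7.9 pos [547.7 -92.8   5.6] uv [ -69.9 -276.1] xang 99.17 q7 0.51 grip -7.468908328874595e-05 F [-0.7 -0.5 -0.2]
ring [537.8 -32.9] sd [3.2 1.8] uv [ -65.8 -215.6] in tool [60.5  1.5]
```

View pics/w2.png

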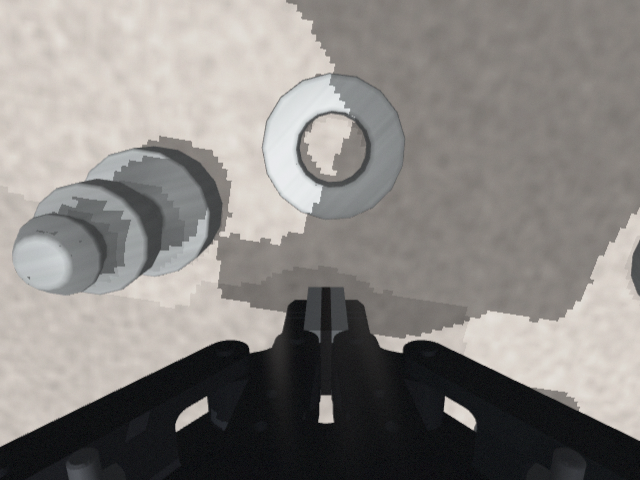

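The wrist view shows the ring at column 334 and the fingers at column 326, so it sits 2.6 mm to tool +y. The fingertip is only about 14 mm wide. I'll correct the offset and push halfway.

Call:
{"api": "move_arm", "payload": {"plan": [[[0.2,0.04,0,0,0,0,1],[0.15,0,0,0,0,0,1],[0.15,0,0,0,0,0,1],[0.2,0,0,0,0,0,1],[0.25,0,0,0,0,0,1],[0.25,0,0,0,0,0,1],[0.25,0,0,0,0,0,1],[0.25,0,0,0,0,0,1],[0.2,0,0,0,0,0,1],[0.1,0,0,0,0,0,1]]]}}

```text
time: 9.6
ee_pos: [529.2, 27.1, 5.7]
orientation: [[-0.161, 0.987, 0.0], [0.987, 0.161, 0.0], [0.0, 0.0, -1.0]]
ft_force: [-0.3, -0.6, -1.1]
grip_width: 0.003
gripper_force: 0.3
```

```bash
sed -i 's/for c in("side","scene","side","scene")/for c in("side","scene","wrist","wrist")/; s/L.append(p\[:2\]);break/L.append(p[:2]);print(c,p[:2].round(0));break/' h.py
python3 -c "
from h import *
st()
s=read_state();e=np.array(s['ee_pos']);R=np.array(s['orientation'])
track((e+R[:,0]*37)[:2])"
```

```text
t 9.6 pos [529.2  27.1   5.7] uv [ -60.2 -155.2] xang 99.29 q7 0.34 grip 0.0029976271126065453 F [-0.3 -0.6 -1.1]
side [522.  65.]
scene [528.  61.]
ring [524.9  62.8] sd [3.  2.2] uv [ -56.2 -119.5] in tool [37.4  1.5]
```

Call:
{"api": "move_arm", "payload": {"plan": [[[0.15,0,0,0,0,0,1],[0.25,0,0,0,0,0,1],[0.25,0,0,0,0,0,1],[0.25,0,0,0,0,0,1],[0.25,0,0,0,0,0,1],[0.25,0,0,0,0,0,1],[0.25,0,0,0,0,0,1],[0.25,0,0,0,0,0,1],[0.2,0,0,0,0,0,1],[0.1,0,0,0,0,0,1]]]}}

```text
time: 11.25
ee_pos: [507.9, 157.4, 5.6]
orientation: [[-0.161, 0.987, -0.0], [0.987, 0.161, 0.0], [0.0, -0.0, -1.0]]
ft_force: [1.0, -0.9, -0.5]
grip_width: 0.0
gripper_force: 0.5
```

```bash
cat > t.py <<'E'
from h import *
import sys
a=[float(x) for x in sys.argv[1:]]
st(a[:3] or None,a[3] if len(a)>3 else None)
s=read_state();e=np.array(s['ee_pos']);R=np.array(s['orientation'])
track((e+R[:,0]*37)[:2])
E
python3 t.py
```

```text
t 11.25 pos [507.9 157.4   5.6] uv [-50.9 -23.5] xang 99.29 q7 0.15 grip 0.00036952527284753677 F [ 1.  -0.9 -0.5]
side [504. 189.]
scene [508. 190.]
ring [506.  189.5] sd [2.1 0.7] uv [-45.4   8.2] in tool [33.4  3.1]
```

R2 is in the bay. Next I'll lift off and travel behind R3 (565,-190), which I'll push straight along world +y.

Call:
{"api": "move_arm", "payload": {"plan": [[[-0.4,0,0,0,0,0,1],[0,0,-0.8,0,0,0,1],[0,0,-0.9,0,0,0,1],[0,0,0,0,0,1,1],[0,0,0,0,0,0.55,1],[-1,0,0,0,0,0,1],[-1,0,0,0,0,0,1],[-1,0.3,0,0,0,0,1],[-1,0.3,0,0,0,0,1],[-1,0.3,0,0,0,0,1]]]}}

```text
time: 12.9
ee_pos: [565.8, -169.1, 107.8]
orientation: [[0.001, 1.0, 0.0], [1.0, -0.001, 0.0], [0.0, 0.0, -1.0]]
ft_force: [0.5, 0.6, -1.1]
grip_width: 0.004
gripper_force: 0.0
```

```bash
python3 -c "
from h import *
st([565,-250,5],90)"
```

```text
t 12.9 pos [ 565.8 -169.1  107.8] uv [ -70.  -354.5] xang 89.92 q7 0.5 grip 0.0037267594382174606 F [ 0.5  0.6 -1.1]
turn units -0.01
shift units (current axes) [-1.35 -0.01  1.71]
shift units (final axes) [-1.35 -0.01  1.71]
```

Call:
{"api": "move_arm", "payload": {"plan": [[[-0.7,0,0,0,0,0,1],[-0.65,0,0,0,0,0,1],[0,0,0,0,0,0,1],[0,0,0.4,0,0,0,1],[0,0,0.4,0,0,0,1],[0,0,0.4,0,0,0,1],[0,0,0.3,0,0,0,1],[0,0,0.2,0,0,0,1],[0,0,0,0,0,0,1],[0,0,0,0,0,0,1]]]}}

```text
time: 14.15
ee_pos: [565.9, -248.1, 6.4]
orientation: [[0.001, 1.0, 0.001], [1.0, -0.001, -0.0], [-0.0, 0.001, -1.0]]
ft_force: [0.7, -0.6, -0.3]
grip_width: -0.003
gripper_force: 0.0
```

```bash
python3 - <<'E'
from h import *
st()
im=snapshot('wrist');save(im,'w3')
g=cv2.medianBlur(cv2.cvtColor(im[:300],cv2.COLOR_RGB2GRAY),5)
print(cv2.HoughCircles(g,cv2.HOUGH_GRADIENT,1.5,60,param1=80,param2=40,minRadius=55,maxRadius=90))
E
```

```text
t 14.15 pos [ 565.9 -248.1    6.4] uv [ -88.1 -431.5] xang 89.94 q7 0.66 grip -0.002874588038898806 F [ 0.7 -0.6 -0.3]
[[[320.25 153.75  71.05]
  [578.25   6.75  64.6 ]]]
```

View pics/w3.png

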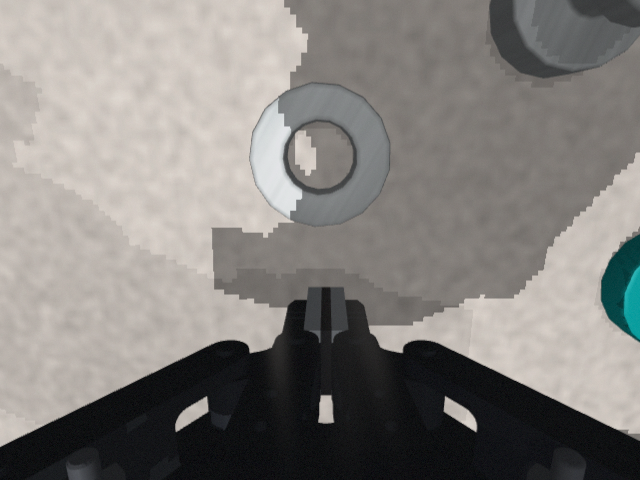

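R3 is at column 320 with the fingers at 326, so the correction is -2 mm in tool y. Pushing R3 now.

Call:
{"api": "move_arm", "payload": {"plan": [[[0.15,-0.035,0,0,0,0,1],[0.15,0,0,0,0,0,1],[0.15,0,0,0,0,0,1],[0.2,0,0,0,0,0,1],[0.25,0,0,0,0,0,1],[0.25,0,0,0,0,0,1],[0.25,0,0,0,0,0,1],[0.25,0,0,0,0,0,1],[0.2,0,0,0,0,0,1],[0.1,0,0,0,0,0,1]]]}}

```text
time: 15.45
ee_pos: [563.4, -129.8, 5.6]
orientation: [[0.0, 1.0, -0.0], [1.0, -0.0, 0.0], [0.0, -0.0, -1.0]]
ft_force: [-0.7, -0.6, -0.2]
grip_width: 0.002
gripper_force: 0.4
```

```bash
python3 t.py
```

```text
t 15.45 pos [ 563.4 -129.8    5.6] uv [ -63.2 -315.7] xang 89.99 q7 0.52 grip 0.0017661442441353255 F [-0.7 -0.6 -0.2]
side [559. -95.]
scene [560. -93.]
ring [559.3 -93.7] sd [0.8 0.9] uv [ -58.8 -279.7] in tool [37.7 -4.1]
```

Call:
{"api": "move_arm", "payload": {"plan": [[[-0.15,0,0,0,0,0,1],[0,-0.06,0,0,0,0,1],[0.1,0,0,0,0,0,1],[0.15,0,0,0,0,0,1],[0.25,0,0,0,0,0,1],[0.25,0,0,0,0,0,1],[0.25,0,0,0,0,0,1],[0.25,0,0,0,0,0,1],[0.25,0,0,0,0,0,1],[0.15,0,0,0,0,0,1]]]}}

```text
time: 17.1
ee_pos: [559.9, -39.5, 5.7]
orientation: [[0.0, 1.0, -0.0], [1.0, -0.0, 0.0], [0.0, -0.0, -1.0]]
ft_force: [0.5, -0.5, -0.5]
grip_width: -0.002
gripper_force: 0.4
```

```bash
python3 t.py
```

```text
t 17.1 pos [559.9 -39.5   5.7] uv [ -45.8 -227.1] xang 90.0 q7 0.4 grip -0.0020625157465924897 F [ 0.5 -0.5 -0.5]
side [560.  -6.]
scene [562.  -4.]
ring [560.8  -5.1] sd [1.1 1.3] uv [ -37.  -193.8] in tool [36.4  0.8]
```

Call:
{"api": "move_arm", "payload": {"plan": [[[0.15,0,0,0,0,0,1],[0.2,0,0,0,0,0,1],[0.25,0,0,0,0,0,1],[0.25,0,0,0,0,0,1],[0.25,0,0,0,0,0,1],[0.25,0,0,0,0,0,1],[0.25,0,0,0,0,0,1],[0.2,0,0,0,0,0,1],[0.1,0,0,0,0,0,1],[0.05,0,0,0,0,0,1]]]}}

```text
time: 18.75
ee_pos: [560.0, 76.4, 5.6]
orientation: [[0.001, 1.0, -0.0], [1.0, -0.001, -0.0], [-0.0, -0.0, -1.0]]
ft_force: [-0.4, -1.0, -0.8]
grip_width: 0.0
gripper_force: 0.3
```

```bash
python3 t.py
```

```text
t 18.75 pos [560.   76.4   5.6] uv [ -18.9 -114.4] xang 89.95 q7 0.23 grip 0.000287003869308906 F [-0.4 -1.  -0.8]
side [560. 112.]
scene [560. 113.]
ring [560.2 112.9] sd [0.2 0.6] uv [-10.3 -78.8] in tool [37.1 -0. ]
```

Call:
{"api": "move_arm", "payload": {"plan": [[[0.15,0,0,0,0,0,1],[0.2,0,0,0,0,0,1],[0.25,0,0,0,0,0,1],[0.25,0,0,0,0,0,1],[0.25,0,0,0,0,0,1],[0.25,0,0,0,0,0,1],[0.2,0,0,0,0,0,1],[0.2,0,0,0,0,0,1],[0.1,0,0,0,0,0,1],[0.05,0,0,0,0,0,1]]]}}

```text
time: 20.4
ee_pos: [560.1, 190.3, 5.6]
orientation: [[0.001, 1.0, -0.0], [1.0, -0.001, -0.0], [-0.0, -0.0, -1.0]]
ft_force: [-0.1, -1.1, 0.3]
grip_width: 0.002
gripper_force: 0.3
```

```bash
python3 t.py; python3 -c "
from h import *
track([684,-53]);track([506,190])"
```

```text
t 20.4 pos [560.1 190.3   5.6] uv [ 7.5 -3.5] xang 89.95 q7 0.05 grip 0.0015900019448495954 F [-0.1 -1.1  0.3]
side [557. 227.]
scene [562. 226.]
ring [559.8 226.4] sd [2.3 0.7] uv [15.6 31.7] in tool [36.6 -0.5]
side [686. -54.]
scene [684. -50.]
ring [685.3 -52. ] sd [1.1 1.8] uv [  73.4 -268.2] in tool [-242.   125.4]
side [504. 193.]
scene [512. 190.]
wrist [509. 196.]
wrist [506. 195.]
ring [507.5 193.5] sd [2.9 2.4] uv [-42.9  11.7] in tool [  3.3 -52.7]
```

Call:
{"api": "move_arm", "payload": {"plan": [[[-0.4,0,0,0,0,0,1],[0,0,-0.8,0,0,0,1],[0,0,-0.9,0,0,0,1],[0,0,0,0,0,-1,1],[0,0,0,0,0,-1,1],[0,0,0,0,0,-0.8,1],[-1,0.2,0,0,0,0,1],[-1,0.2,0,0,0,0,1],[-1,0.2,0,0,0,0,1],[-1,0.2,0,0,0,0,1]]]}}

```text
time: 22.85
ee_pos: [676.0, -51.6, 107.7]
orientation: [[-0.288, 0.958, 0.0], [0.958, 0.288, 0.0], [0.0, 0.0, -1.0]]
ft_force: [1.3, 1.4, -0.1]
grip_width: -0.006
gripper_force: 0.0
```

```bash
python3 -c "
from h import *
st([701,-108.5,5],106.8)"
```

```text
t 22.85 pos [676.  -51.6 107.7] uv [  64.4 -265.6] xang 106.75 q7 0.56 grip -0.0057020095083975255 F [ 1.3  1.4 -0.1]
turn units -0.01
shift units (current axes) [-1.03  0.12  1.71]
shift units (final axes) [-1.03  0.12  1.71]
```

Call:
{"api": "move_arm", "payload": {"plan": [[[-0.5,0.12,0,0,0,0,1],[-0.53,0,0,0,0,0,1],[0,0,0,0,0,0,1],[0,0,0.4,0,0,0,1],[0,0,0.4,0,0,0,1],[0,0,0.4,0,0,0,1],[0,0,0.3,0,0,0,1],[0,0,0.2,0,0,0,1],[0,0,0,0,0,0,1],[0,0,0,0,0,0,1]]]}}

```text
time: 24.1
ee_pos: [700.5, -107.1, 6.5]
orientation: [[-0.288, 0.958, 0.001], [0.958, 0.288, -0.0], [-0.001, 0.001, -1.0]]
ft_force: [0.4, -1.0, -0.4]
grip_width: -0.001
gripper_force: 0.0
```

```bash
python3 - <<'E'
from h import *
st()
im=snapshot('wrist');save(im,'w4')
g=cv2.medianBlur(cv2.cvtColor(im[:300],cv2.COLOR_RGB2GRAY),5)
print(cv2.HoughCircles(g,cv2.HOUGH_GRADIENT,1.5,60,param1=80,param2=40,minRadius=55,maxRadius=90))
E
```

```text
t 24.1 pos [ 700.5 -107.1    6.5] uv [  75.4 -325.4] xang 106.74 q7 0.66 grip -0.0012362745150240038 F [ 0.4 -1.  -0.4]
[[[327.75 152.25  69.4 ]
  [543.75 261.75  76.45]]]
```

View pics/w4.png

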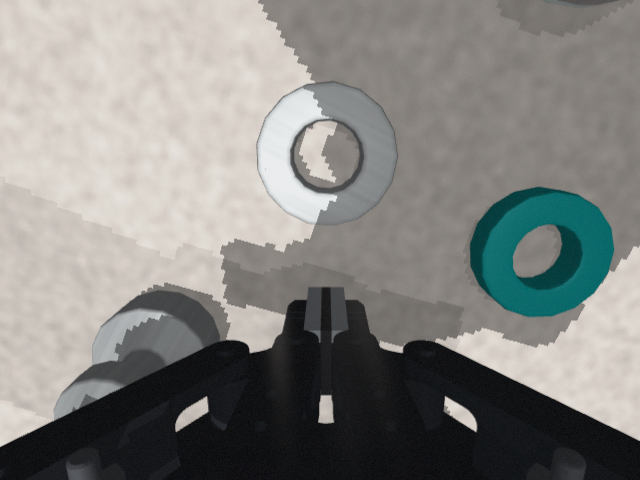

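R1 is at column 327, in line with the fingers at 326. Pushing.

Call:
{"api": "move_arm", "payload": {"plan": [[[0.15,0,0,0,0,0,1],[0.15,0,0,0,0,0,1],[0.15,0,0,0,0,0,1],[0.2,0,0,0,0,0,1],[0.25,0,0,0,0,0,1],[0.25,0,0,0,0,0,1],[0.25,0,0,0,0,0,1],[0.25,0,0,0,0,0,1],[0.2,0,0,0,0,0,1],[0.1,0,0,0,0,0,1]]]}}

```text
time: 25.4
ee_pos: [666.0, 6.2, 5.6]
orientation: [[-0.289, 0.957, -0.0], [0.957, 0.289, 0.0], [0.0, -0.0, -1.0]]
ft_force: [-0.7, -0.5, 0.3]
grip_width: -0.004
gripper_force: 0.3
```

```bash
python3 t.py
```

```text
t 25.4 pos [666.    6.2   5.6] uv [  68.  -207.1] xang 106.79 q7 0.54 grip -0.003861622164388222 F [-0.7 -0.5  0.3]
side [661.  40.]
ring [661.3  39.7] sd [0. 0.] uv [  71.2 -173.5] in tool [35.2  5.3]
```

Call:
{"api": "move_arm", "payload": {"plan": [[[-0.15,0,0,0,0,0,1],[0,0.08,0,0,0,-0.33,1],[0.1,0,0,0,0,0,1],[0.15,0,0,0,0,0,1],[0.25,0,0,0,0,0,1],[0.25,0,0,0,0,0,1],[0.25,0,0,0,0,0,1],[0.25,0,0,0,0,0,1],[0.2,0,0,0,0,0,1],[0.1,0,0,0,0,0,1]]]}}

```text
time: 27.05
ee_pos: [643.3, 87.0, 5.7]
orientation: [[-0.322, 0.947, -0.0], [0.947, 0.322, 0.0], [0.0, -0.0, -1.0]]
ft_force: [-0.2, -1.7, -0.1]
grip_width: -0.001
gripper_force: 0.3
```

```bash
python3 t.py
```

```text
t 27.05 pos [643.3  87.    5.7] uv [  64.6 -123.3] xang 108.77 q7 0.46 grip -0.0006011819559625392 F [-0.2 -1.7 -0.1]
side [635. 119.]
scene [633. 121.]
ring [634.1 119.9] sd [1.4 0.9] uv [ 63.2 -89.1] in tool [35.9  1.9]
```

Call:
{"api": "move_arm", "payload": {"plan": [[[0.15,0,0,0,0,0,1],[0.2,0,0,0,0,0,1],[0.2,0,0,0,0,0,1],[0.2,0,0,0,0,0,1],[0.2,0,0,0,0,0,1],[0.2,0,0,0,0,0,1],[0.15,0,0,0,0,0,1],[0.1,0,0,0,0,0,1],[0.05,0,0,0,0,0,1],[0,0,0,0,0,0,1]]]}}

```text
time: 28.7
ee_pos: [615.6, 168.4, 5.6]
orientation: [[-0.321, 0.947, -0.0], [0.947, 0.321, 0.0], [0.0, -0.0, -1.0]]
ft_force: [0.2, -0.1, 0.2]
grip_width: -0.0
gripper_force: 0.0
```

Call:
{"api": "move_arm", "payload": {"plan": [[[-0.2,0,0,0,0,0,1],[-0.2,0,0,0,0,0,1],[0,0,-0.6,0,0,0,1],[0,0,-0.9,0,0,0,1],[0,0,-0.9,0,0,0,1],[0,0,-0.9,0,0,0,1],[0,0,-0.5,0,0,0,1],[0,0,0,0,0,0,1],[0,0,0,0,0,0,1],[0,0,0,0,0,0,1]]]}}

```text
time: 29.95
ee_pos: [622.9, 145.1, 232.4]
orientation: [[-0.321, 0.947, -0.002], [0.947, 0.321, -0.001], [0.0, -0.002, -1.0]]
ft_force: [0.1, -0.9, -0.4]
grip_width: -0.002
gripper_force: 0.0
```

```bash
python3 - <<'E'
from h import *
st()
for p in([613,195],[560,226],[507,192]): track(p,30)
look('side',['weight_a','jar','holder','stopbox','screwdriver','beaker'])
t=topdown('side',snapshot('side'),430,800,-250,320,0,1.4)
save(t,'final')
E
```

```text
t 29.95 pos [622.9 145.1 232.4] uv [ 58.1 -62. ] xang 108.7 q7 0.27 grip -0.0019456673283967667 F [ 0.1 -0.9 -0.4]
scene [605. 201.]
wrist [609. 204.]
wrist [608. 201.]
ring [607.4 202. ] sd [1.4 1.4] uv [56.2 -3.1] in tool [58.6  3. ]
side [562. 227.]
scene [560. 222.]
wrist [558. 226.]
wrist [557. 223.]
ring [559.1 224.5] sd [1.9 2. ] uv [14.4 30. ] in tool [ 95.4 -35.6]
side [502. 195.]
wrist [509. 197.]
wrist [507. 195.]
ring [505.6 195.7] sd [3.  0.8] uv [-44.2  14.3] in tool [ 85.3 -95.4]
side weight_a 0.84 [477. -60.   3.]
side weight_a 0.59 [ 641. -145.   -1.]
side jar 0.8 [741.  44.   0.]
side holder 0.7 [452. 395.   5.]
side stopbox 0.83 [614. 428.   0.]
side screwdriver 0.72 [ 488. -374.    1.]
side beaker 0.85 [ 683. -362.    2.]
```

View pics/final.png

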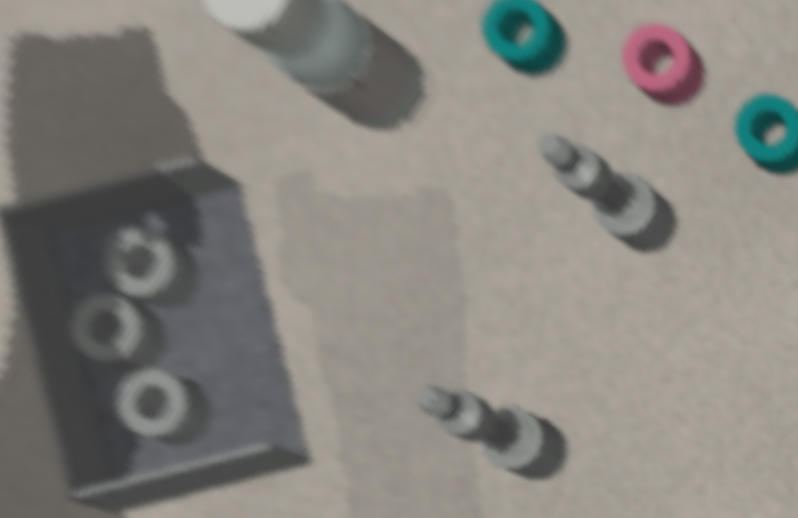

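The rectified side view shows all three grey rings flat in the bay, at about (142,262), (108,328) and (153,403). The weights, jar and decoys sit where they did before. Handing in.

```bash
python3 -c "
from cell import *
print(hand_in())"
```

```text
the job is handed in; nothing more can be done
None
```

All three steel rings lie flat and wholly inside the bay, the weights and the rest of the bench stand where they were, and the job is handed in, finished at about 30 s of the 72 s allowed.

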